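Load a leaf and its caul on a sloped two-pin glue-up stand

ROBOT

A 6-joint arm with a two-finger parallel gripper is mounted at the origin on the work surface. World frame = base frame: x ahead of the robot, y to its left, z up, the work surface at z = 0. Lengths are in mm, angles in rad, forces in N, time in s.
With the tool pointing down it reaches from about 350 to 775 mm from the base axis. Payload 7.3 kg.
Tool frame: the origin (TCP) lies midway between the tips of the shut fingers; the grasp point (between the pads) lies 19 mm behind it; z points along the fingers, y is the line along which they close (so a half turn about z gives the same grasp; the last joint's range is limited). The gripper opens to 92 mm and grips with 3 to 60 N. Pads are 19 mm wide; open, the fingers measure 130 mm over their backs; the gripper's body (75 mm by 190 mm) begins 47 mm behind the grasp point.
Start: joints at [-1.487, 0.342, 1.524, -0, 1.275, -0.146], TCP at [119.608, -511.216, 193.241] pointing down, gripper open.
Joint ranges: [-2.53, 2.53], [-0.77, 2.02], [0.04, 2.7], [-1, 4.14], [0.28, 2.66], [-3.11, 3.11]. Speed limits (rad/s): [2.57, 2.57, 3.14, 3.14, 3.14, 3.14].

INTERFACE

Orientations are given as [roll, pitch, yaw] about the fixed x, y, z axes, in that order (R = Rz(yaw) Ry(pitch) Rx(roll)).
In Python, from plant import bot gives the robot as it stands.
- The arm moves only by the tool jog_arm, never from a script. Its arguments are lists of equal length, an entry for each row: "dp": the shift along the tool's x, y, z in m, a list of three; "twist": the turn about the tool's z in degrees. A call has 1 to 10 rows; each row shifts and turns the commanded pose from where the row before left it, along the tool's axes as they then stand; what a row does not reach is not made up. A row lasts 1/8 s, in which the tool goes at most 62.5 mm and 10.7 degrees, less where a joint would pass 70% of its speed; a pose out of reach is approached as far as the arm can. A call is refused whole if a number of a shift passes 0.0625 or a number of a turn 10.7, either way. A call with a gripper value outside its range is refused whole. "jaw" is the finger opening in m, from 0 to 0.0918, set as the call begins (left out, the last holds). The fingers move at their own pace and stop on an object; the grip force is fixed at half the most. Time passes only in rows, so rows that do not move let the fingers close. It gives the time, the measured TCP pose, the force, the opening and the grip force at its end, in the units of the state.
- bot.get_obs(): the state, without advancing time (a new reading comes with each control period).
- bot.capture(name): name is "side" or "top"; returns the picture (480x640x3 uint8, blue, green, red); there is no depth.
- bot.camera_params(name): a dict with "fx", "fy", "cx", "cy" (pixels), "R" (3x3) and "t" (3): a world point X has camera coordinates R X + t. Camera axes: x right, y down, z forward; pixel columns grow to the right and rows downward; lengths in mm; the calibration is good to about 2 mm. A picture is of the moment at which its call begins. camera_params takes no time and is no camera call.
- bot.close_job(): hands the job in; it is judged then, once.
Trained networks look in the newest picture that a camera, given by its name, has taken for a name from the list of things; names that differ only in an ending like _2 or _b are one class to them, and where a whole thing is asked for, a point or a joint stands for the part that bears it (a point fixed in the world has none). Each returns a list of dicts, best first, with "confidence" (0 to 1); they miss things now and then, are a little off and sometimes report something else, mostly with a low value. They report only what shows in the picture. A call takes as long as a camera call. They do not tell look-alikes from the thing itself.
- bot.find_in(camera, label): "bbox" ([centre column, centre row, width, height] in pixels, round what is visible of it).
- bot.masks_of(camera, label): "pixels" (480x640 bool, what is visible of it) and "bbox" ([centre column, centre row, width, height] in pixels, round what is visible of it).
The state is a dict: "time": time; "joint_positions": joint angles; "dq": joint speeds; "tau": joint torques, N m; "tool_pos": TCP position; "tcp_rot": TCP orientation; "contact_force": force on the tool from outside, world axes, zero at the start; "moment": the same for the moment, N m; "grip_width": finger opening in mm; "finger_force": force on a finger pad.
Only numpy, scipy, OpenCV 4.12 (cv2) and the standard library are available. Lean on these libraries where they do the work, as an engineer would, in place of code of your own. Each camera call takes 0.05 s, during which the arm holds its last target. There are 200 camera calls.

TASK

Load the sloped glue-up stand for a dry fit: thread the flat plywood leaf over both of its steel pins and push it fully home, flat on the seat, then thread the ribbed beech caul over the same pins and push it fully home on the leaf. The thick pin goes through the long hole and the thin pin through the small round hole. Let go of everything at the end, and leave the glue bottle and the jar standing.

Things in the scene. Friction and masses are not known exactly. Their poses are not given: they have to be found in the camera images.
- stand: Fixed sloped plywood stand, base 170 x 190 mm; origin on the table. On its slope board a wooden carriage (36 mm up the slope, 140 mm along y, 25 mm proud of the board; its top is the seat) carries two steel pins. It was clamped by hand up to 24 mm to either side along y, rigid now, and where is NOT measured: find the pins by touch or by eye.
- seat (a point): Middle of the seat if the carriage were centred, 105 mm above the table. z: slope normal, 30 deg from vertical, leaning to the stand's low side; x: up the slope; y: level. Pins stand along z, 36 mm tall, top 6 mm tapering 2 mm in radius: thin (10 mm diameter) 55 mm to -y, thick (16 mm) 55 mm to +y of the true middle, which lies on this y axis up to 24 mm off.
- leaf_mid (a point): Centre of the loose flat plywood leaf, 50 (x) x 150 (y) x 10 mm (z), flat on the table, about 60 g. Through holes: 13 mm round at y = -55 mm, and a long one 19 mm (x) by 25 mm (y) at y = +55 mm. Right way round on the stand its axes are parallel to the seat's; home, its centre is 5 mm above the seat.
- caul_mid (a point): Centre (23 mm above the underside) of the loose beech caul, about 140 g, 46 mm tall: base 50 (x) x 150 (y) x 14 mm with the same two holes as the leaf, and in the middle on top a rib to hold it by, 26 mm wide (x), 70 mm long (y), 32 mm high. Right way round its axes are parallel to the seat's; home on the leaf its centre is 33 mm above the seat.
- glue: White glue bottle standing on the table, 56 mm diameter, 150 mm tall; origin at its foot. Leave it standing.
- jar: Amber jar standing on the table, 70 mm diameter, 90 mm tall; origin at its foot. Leave it standing.
Things that resemble listed ones, but are neither listed nor needed, are in the scene too. What is shaped like the part that bears caul_mid but orange is not meant.

How it is judged:
By the outcome, as a careful person would: the job done as asked, in the order asked, and still so for the second after the job is handed in, with the robot touching nothing.
It also fails if it takes over 72 s, if anything falls off the work surface, if the arm or the gripper's body presses on something with over 40 N, if the wrist force passes 120 N, or if a joint passes its speed limit or range.

## Working session

There is one attempt and no reset: what is moved stays moved. The work goes in short steps, Python scripts to look and compute and a tool call to move; the robot and the scene stay as the last step left them, time stands still between calls to the robot, and variables do not carry over. Pictures are saved under pics/ and viewed, at most 10 in all, crops included, and the job is handed in when it is done.

Besides the shell and the picture viewer there is one more tool, called after "Request:" as name(argument=value, ...), one argument or row to a line, values as JSON. jog_arm: Moves the arm, as the interface text tells. Its arguments: {"type":"object","properties":{"dp":{"type":"array"},"twist":{"type":"array"},"jaw":{"type":"number"}},"required":["dp","twist"]}

```bash
mkdir -p pics; ls
python3 - <<'E'
from plant import bot
import cv2,numpy as np
for c in ("side","top"):
    im=bot.capture(c); cv2.imwrite(f"pics/{c}0.png",im)
    p=bot.camera_params(c); print(c,p)
    for l in ("stand","leaf_mid","caul_mid","glue","jar"):
        print(l,[(np.round(d["bbox"]).tolist(),round(d["confidence"],2)) for d in bot.find_in(c,l)])
print(bot.get_obs())
E
```

```text
pics
side {'fx': 481.1373885983616, 'fy': 481.1373885983616, 'cx': 321.9814635090391, 'cy': 246.62451595956935, 'R': array([[ 6.08021020e-01,  7.93920620e-01,  6.98707836e-04],
       [ 4.42645431e-01, -3.38267430e-01, -8.30445765e-01],
       [-6.59071666e-01,  5.05237761e-01, -5.57099043e-01]]), 't': array([-216.96244341, -195.17082369, 1744.33537475])}
stand [([363.0, 250.0, 69.0, 72.0], 0.93)]
leaf_mid [([414.0, 226.0, 38.0, 32.0], 0.69)]
caul_mid [([221.0, 259.0, 53.0, 27.0], 0.96), ([135.0, 296.0, 42.0, 41.0], 0.78), ([271.0, 285.0, 43.0, 34.0], 0.68), ([349.0, 210.0, 42.0, 21.0], 0.61)]
glue [([486.0, 242.0, 23.0, 52.0], 0.62)]
jar [([340.0, 318.0, 28.0, 44.0], 0.72)]
top {'fx': 553.7307264338758, 'fy': 553.7307264338758, 'cx': 316.5133089353099, 'cy': 239.23394826828925, 'R': array([[-0.02833529, -0.9995845 ,  0.00528543],
       [-0.99604486,  0.0277887 , -0.08439451],
       [ 0.08421257, -0.00765587, -0.9964184 ]]), 't': array([-125.60669073,  535.67547222, 1565.55455751])}
stand [([270.0, 235.0, 86.0, 86.0], 0.87), ([359.0, 260.0, 16.0, 54.0], 0.25)]
leaf_mid [([178.0, 25
[... 272 characters left out ...]
.6, 'joint_positions': array([-1.48699312e+00,  3.41977081e-01,  1.52414699e+00, -1.01361243e-06,
        1.27543264e+00, -1.46012742e-01]), 'dq': array([-8.89189029e-05,  2.55665374e-04,  7.62860597e-05, -1.70454676e-03,
       -1.27080073e-03, -2.23162392e-03]), 'tau': array([-2.11787927e-03, -4.30931067e+01, -2.44396895e+01,  7.18369824e-02,
        4.84212104e-02, -4.89110022e-06]), 'tool_pos': array([ 119.60790386, -511.18105507,  193.23598118]), 'tcp_rot': array([3.14155724e+00, 6.18831427e-06, 2.29816247e-01]), 'contact_force': array([ 0.28533385,  0.10138217, -0.84162801]), 'moment': array([-0.01130992,  0.00760274, -0.00056141]), 'finger_force': 0.0, 'grip_width': 92.14532654176644}
```

Run:
```python
import cv2
a=cv2.imread("pics/top0.png")[120:380,130:530]; cv2.imwrite("pics/v1.png",cv2.resize(a,None,fx=2,fy=2,interpolation=cv2.INTER_CUBIC))
a=cv2.imread("pics/side0.png")[180:360,100:520]; cv2.imwrite("pics/v2.png",cv2.resize(a,None,fx=1.9,fy=1.9,interpolation=cv2.INTER_CUBIC))
```

```text
(no output)
```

View pics/v1.png

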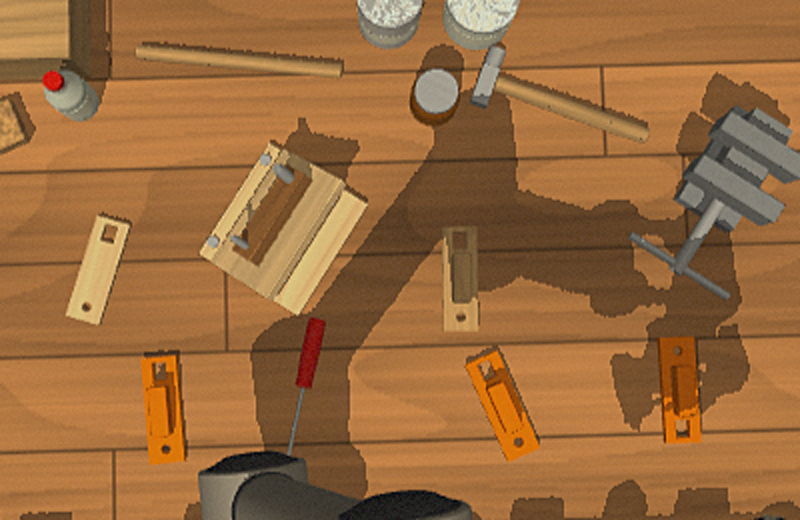

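View pics/v2.png

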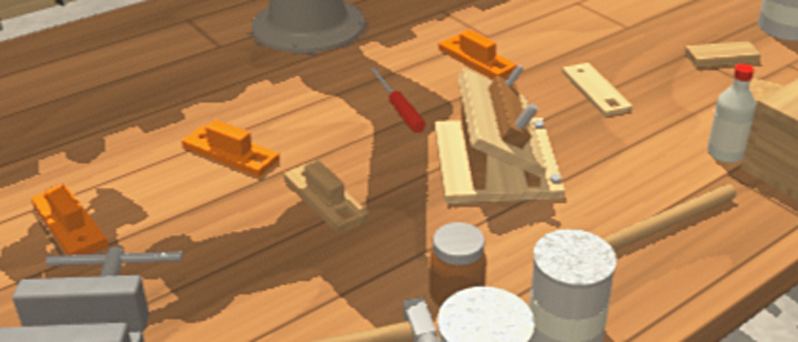

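Top view: the stand is centred near px (270,235), with its low side towards upper-left. The thin pin is near (250,241) and the thick pin near (272,206). The leaf is at (179,254) with its long hole up-image, and the beech caul is at (360,260), also long hole up. Three orange decoys are visible, and the jar is at (348,166). The side view agrees. I'll zoom in for accuracy.

Run:
```python
import cv2,numpy as np
t=cv2.imread("pics/top0.png");s=cv2.imread("pics/side0.png")
A=cv2.resize(t[185:285,225:325],None,fx=6,fy=6,interpolation=cv2.INTER_LANCZOS4)
cv2.imwrite("pics/v3.png",A)
B=cv2.resize(s[205:295,320:410],None,fx=6,fy=6,interpolation=cv2.INTER_LANCZOS4)
cv2.imwrite("pics/v4.png",B)
```

```text
(no output)
```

View pics/v3.png

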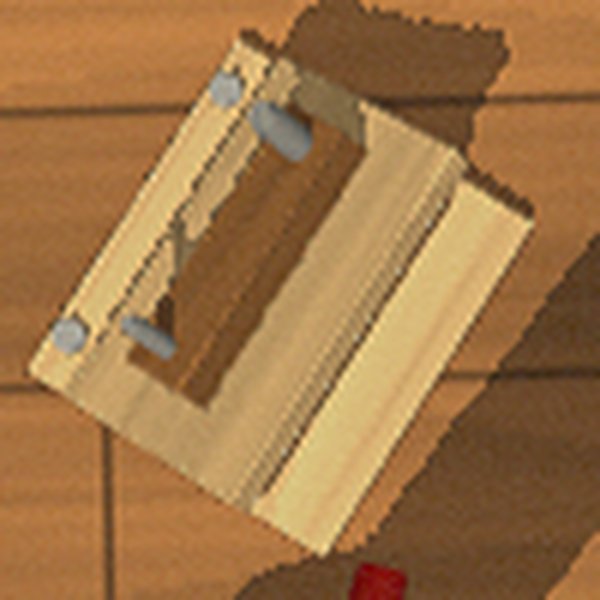

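View pics/v4.png

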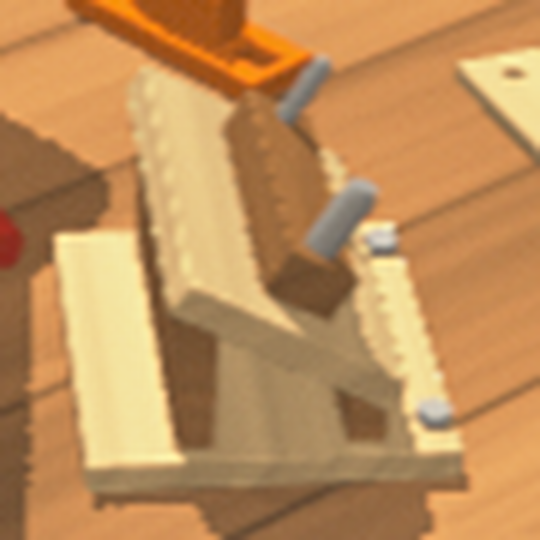

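Both zooms show the two pins clearly. In the top zoom the tips are at thick (263,117) and thin (131,324). In the side zoom they are at thick (363,188) and thin (320,66). Next I fit the poses.

```bash
cat > h.py <<'E'
import numpy as np,cv2
from plant import bot
from scipy.optimize import least_squares
P={c:bot.camera_params(c) for c in("top","side")}
def proj(c,X):
    p=P[c];q=np.asarray(X,float)@p["R"].T+p["t"]
    return np.stack([p["fx"]*q[...,0]/q[...,2]+p["cx"],p["fy"]*q[...,1]/q[...,2]+p["cy"]],-1)
def ray_z(c,uv,z):
    p=P[c];d=p["R"].T@np.array([(uv[0]-p["cx"])/p["fx"],(uv[1]-p["cy"])/p["fy"],1]);o=-p["R"].T@p["t"]
    return o+d*(z-o[2])/d[2]
E
python3 - <<'E'
from h import *
v=lambda x,y,ox,oy:np.array([(x+.5)/6-.5+ox,(y+.5)/6-.5+oy])
T=lambda x,y:v(x,y,225,185)
S=lambda x,y:v(x,y,320,205)
tip=dict(top=[T(131,324),T(263,117)],side=[S(320,66),S(363,188)])
base=dict(top=[T(167,350),T(298,150)],side=[S(290,112),S(320,246)])
def frame(yaw):
    c,s=np.cos(yaw),np.sin(yaw);Rz=np.array([[c,-s,0],[s,c,0],[0,0,1]])
    a=np.pi/6
    return Rz@np.array([[np.cos(a),0,-np.sin(a)],[0,1,0],[np.sin(a),0,np.cos(a)]])
def pts(p):
    R=frame(p[2]);o=np.array([p[0],p[1],105])
    return [np.array([o+R@np.array([0,y,h]) for y in(-55,55)]) for h in(35,2)]
def res(p):
    t,b=pts(p)
    return np.concatenate([np.concatenate([(proj(c,t)-tip[c]).ravel(),.4*(proj(c,b)-base[c]).ravel()]) for c in tip])
f=least_squares(res,[520,0,np.radians(-145)])
print("seat mid",f.x[:2],np.degrees(f.x[2]),np.round(f.fun,2).tolist())
t,b=pts(f.x);print(t,b)
for z in(0,12): 
  C=[ray_z("top",T(*q),z) for q in((32,373),(245,38),(325,553),(530,222))]
  print([np.round(c[:2],1).tolist() for c in C],[np.degrees(np.arctan2(*(C[b]-C[a])[1::-1])) for a,b in((0,1),(2,3))],np.linalg.norm(C[1]-C[0]),np.linalg.norm(C[2]-C[0]))
# leaf & caul by masks
for l,z in(("leaf_mid",10),("caul_mid",14)):
  for d in bot.masks_of("top",l):
    r=cv2.minAreaRect(np.argwhere(d["pixels"])[:,::-1].astype(np.float32)); bx=cv2.boxPoints(r)
    W=np.array([ray_z("top",q,z)[:2] for q in bx]); 
    e=[W[1]-W[0],W[2]-W[1]]; e.sort(key=np.linalg.norm)
    print(l,round(d["confidence"],2),np.round(r[0]),"mid",np.round(W.mean(0),1),"size",[round(np.linalg.norm(x)) for x in e],"long dir",round(np.degrees(np.arctan2(e[1][1],e[1][0])),1))
for z,l in((0,"jar"),(0,"glue")):
  print(l,[ray_z("top",d["bbox"][:2],40)[:2] for d in bot.find_in("top",l)])
E
python3 - <<'E'
import cv2
t=cv2.imread("pics/top0.png")
a=cv2.resize(t[220:290,150:220],None,fx=6,fy=6,interpolation=cv2.INTER_LANCZOS4)
b=cv2.resize(t[225:295,325:390],None,fx=6,fy=6,interpolation=cv2.INTER_LANCZOS4)
cv2.imwrite("pics/v5.png",cv2.hconcat([a,b]))
E
```

```text
seat mid [565.890434     2.22278368] -123.3804102185345 [-0.1, -0.07, -0.1, -0.36, 0.13, -0.13, 0.02, -0.46, 0.1, -0.84, -0.36, -0.02, -0.52, 0.19, -0.05, -0.12]
[[529.59186969  47.09665391 135.31088913]
 [621.44583269 -13.4248256  135.31088913]] [[520.51364777  33.31855946 106.73205081]
 [612.36761076 -27.20292005 106.73205081]]
[[519.0, 111.3], [680.1, 4.9], [428.1, -28.5], [585.8, -131.8]] [np.float64(-33.440533173187355), np.float64(-33.201331640569954)] 193.0752623582393 166.75400193132933
[[518.1, 109.5], [678.0, 3.9], [427.8, -29.3], [584.4, -131.7]] [np.float64(-33.44053317318735), np.float64(-33.20133164056996)] 191.63244552862332 165.5078791631731
leaf_mid 0.71 [179. 255.] mid [498.7 257.6] size [55, 150] long dir -18.8
caul_mid 0.72 [469. 315.] mid [ 303.6 -570.1] size [54, 144] long dir -179.2
caul_mid 0.62 [360. 259.] mid [ 472.5 -262.7] size [49, 150] long dir 177.9
caul_mid 0.6 [381. 323.] mid [ 288.2 -317.3] size [57, 147] long dir -156.4
caul_mid 0.43 [272. 233.] mid [554.  -12.1] size [175, 200] long dir -32.3
jar [array([ 738.29417226, -237.38204691])]
glue [array([740.4115496 , 289.66974371])]
```

View pics/v5.png

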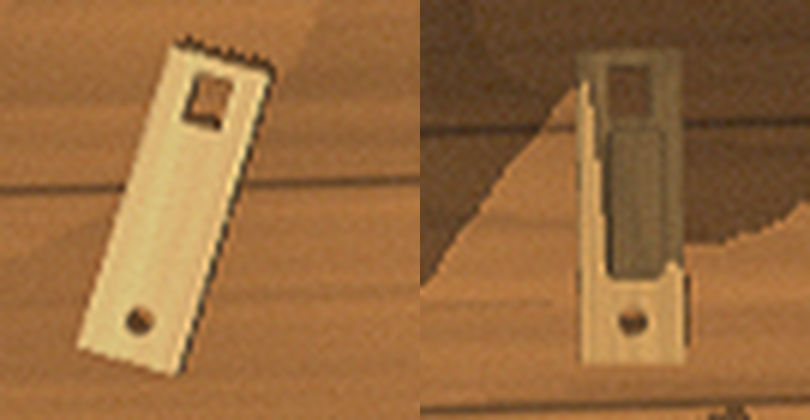

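v5 shows the leaf's corners at (173,45),(275,72),(180,374),(80,347), with the long hole at the far end. The beech caul, in the right panel, has its long hole far and its round hole near. The leaf's yaw is about -18.8° and the seat's y axis is at -33.4°. I'll move to the leaf.

Request:
jog_arm(
  dp=[
    [0,0,0],
    [0,0,0],
    [0,0,0],
    [0.035,-0.0437,0],
    [0.035,-0.0437,0],
    [0.035,-0.0437,0],
    [0.035,-0.0437,0],
    [0.035,-0.0437,0],
    [0.035,-0.0437,0],
    [0.035,-0.0437,0],
  ],
  twist=[10.7,10.7,10.6,0,0,0,0,0,0,0],
  jaw=0.0918,
)

```text
time: 2.05
tool_pos: [451.8, -299.7, 193.4]
tcp_rot: [3.141, -0.001, -0.329]
contact_force: [0.8, 0.2, -0.5]
grip_width: 91.8
finger_force: 0.0
```

Request:
jog_arm(
  dp=[
    [-0.0133,-0.0544,0],
    [-0.0133,-0.0544,0],
    [-0.0133,-0.0544,0],
    [-0.0133,-0.0544,0],
    [-0.0133,-0.0544,0],
    [-0.0133,-0.0544,0],
    [-0.0133,-0.0544,0],
    [-0.0133,-0.0544,0],
    [-0.0133,-0.0544,0],
    [-0.0133,-0.0544,0],
  ],
  twist=[0,0,0,0,0,0,0,0,0,0],
)

```text
time: 3.3
tool_pos: [500.0, 258.9, 193.3]
tcp_rot: [-3.142, -0.0, -0.329]
contact_force: [0.7, -0.6, 0.6]
grip_width: 91.5
finger_force: 0.0
```

```bash
cat >> h.py <<'E'
from scipy.spatial.transform import Rotation as Ro
def todo(goal,yaw=None):
    o=bot.get_obs();R=Ro.from_euler("xyz",o["tcp_rot"]).as_matrix()
    y=np.degrees(o["tcp_rot"][2])
    tw=0 if yaw is None else (y-yaw+180)%360-180
    print("t",round(o["time"],2),"pos",np.round(o["tool_pos"],1),"yaw",round(y,2),"tilt",np.round(o["tcp_rot"][:2],3),"q",np.round(o["joint_positions"],2),"F",np.round(o["contact_force"],1),"w",round(o["grip_width"],1),"ff",round(o["finger_force"],1))
    print("tool shift mm (no turn)",np.round(R.T@(np.array(goal)-o["tool_pos"]),1),"twist",round(tw,2))
E
python3 - <<'E'
from h import *
L=[(173,45),(275,72),(180,374),(80,347)]
f=lambda q,ox,oy:ray_z("top",((q[0]+.5)/6-.5+ox,(q[1]+.5)/6-.5+oy),10)[:2]
W=np.array([f(q,150,220) for q in L]);d=W[:2].mean(0)-W[2:].mean(0)
print(W.mean(0),np.degrees(np.arctan2(d[1],d[0])),np.linalg.norm(d))
hl,hr=f((208,101),150,220),f((140,321),150,220)
print("holes",hl,hr,(hl+hr)/2,np.linalg.norm(hl-hr))
todo([*W.mean(0),3],-18.8)
E
```

```text
[500.22475403 256.34540256] -17.770683317215745 151.20956078636553
holes [551.8566436  241.13495388] [446.96258302 274.51604354] [499.40961331 257.82549871] 110.07752309253429
t 3.3 pos [500.  258.9 193.3] yaw -18.83 tilt [-3.142 -0.   ] q [ 0.34  0.41  1.42 -0.    1.31  2.24] F [ 0.7 -0.6  0.6] w 91.5 ff 0.0
tool shift mm (no turn) [  1.    2.4 190.3] twist -0.03
```

Request:
jog_arm(
  dp=[
    [0.0,0.002,0.0],
    [0,0,0.03],
    [0,0,0.03],
    [0,0,0.03],
    [0,0,0.03],
    [0,0,0.03],
    [0,0,0.02],
    [0,0,0.012],
    [0,0,0.008],
    [0,0,0],
  ],
  twist=[-1.1,0,0,0,0,0,0,0,0,0],
)

```text
time: 4.55
tool_pos: [499.4, 254.9, 3.2]
tcp_rot: [3.141, 0.0, -0.31]
contact_force: [0.3, 0.0, -0.8]
grip_width: 92.0
finger_force: 0.0
```

Request:
jog_arm(
  dp=[
    [0,0,0],
    [0,0,0],
    [0,0,0],
    [0,0,0],
    [0,0,0],
    [0,0,0],
  ],
  twist=[0,0,0,0,0,0],
  jaw=0.02,
)

```text
time: 5.3
tool_pos: [499.3, 255.1, 3.2]
tcp_rot: [3.142, -0.0, -0.31]
contact_force: [-0.5, 0.2, -0.6]
grip_width: 36.4
finger_force: 0.0
```

Run:
```python
from h import *
im=bot.capture("side");print(bot.get_obs()["grip_width"],proj("side",[499.5,257,0]))
cv2.imwrite("pics/v6.png",cv2.resize(im[130:290,330:510],None,fx=3.3,fy=3.3,interpolation=cv2.INTER_CUBIC))
```

```text
32.59317835015269 [412.53691582 227.62655226]
```

View pics/v6.png

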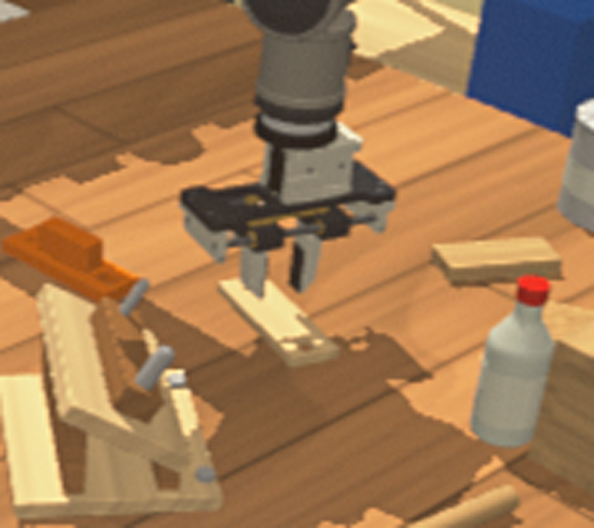

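Run:
```python
from h import *
o=bot.get_obs();R=Ro.from_euler("xyz",o["tcp_rot"]).as_matrix()
for h in(0,10,20,30):
  print(h,[((proj("side",o["tool_pos"]+R@np.array([0,s*25,-h]))-[330,130])*3.3).round().tolist() for s in(-1,1)])
print([((proj("side",[x,y,10])-[330,130])*3.3).round().tolist() for x,y in((551.9,241.1),(447,274.5))])
print(o["tool_pos"],o["grip_width"])
```

```text
0 [[294.0, 315.0], [248.0, 325.0]]
10 [[295.0, 307.0], [249.0, 316.0]]
20 [[296.0, 298.0], [250.0, 307.0]]
30 [[297.0, 289.0], [251.0, 298.0]]
[[302.0, 342.0], [247.0, 286.0]]
[499.32831145 255.08321209   3.14143068] 32.59317835015269
```

v6 shows the fingertips (about (263,296) and (300,290)) hovering roughly 20 mm above the leaf, so the jaws closed on air over it. The leaf hasn't moved. I'll open and lower carefully while watching the force.

Request:
jog_arm(
  dp=[
    [0,0,0],
    [0,0,0],
    [0,0,0],
    [0,0,0],
    [0,0,0],
    [0,0,0],
    [0,0,0.002],
    [0,0,0.002],
  ],
  twist=[0,0,0,0,0,0,0,0],
  jaw=0.0918,
)

```text
time: 6.35
tool_pos: [499.3, 255.1, -1.0]
tcp_rot: [3.141, 0.0, -0.31]
contact_force: [0.5, 0.4, 0.7]
grip_width: 92.0
finger_force: 0.0
```

Request:
jog_arm(
  dp=[
    [0,0,0.003],
    [0,0,0.003],
    [0,0,0],
  ],
  twist=[0,0,0],
)

```text
time: 6.72
tool_pos: [499.1, 255.0, -7.2]
tcp_rot: [3.141, 0.0, -0.309]
contact_force: [0.1, 0.0, -0.1]
grip_width: 91.7
finger_force: 0.0
```

Request:
jog_arm(
  dp=[
    [0,0,0.003],
    [0,0,0.002],
    [0,0,0],
  ],
  twist=[0,0,0],
)

```text
time: 7.1
tool_pos: [499.2, 255.1, -12.0]
tcp_rot: [3.141, 0.0, -0.31]
contact_force: [-0.2, -0.4, -0.1]
grip_width: 91.8
finger_force: 0.0
```

Request:
jog_arm(
  dp=[
    [0,0,0.002],
    [0,0,0.001],
    [0,0,0],
  ],
  twist=[0,0,0],
)

```text
time: 7.48
tool_pos: [499.3, 255.1, -14.9]
tcp_rot: [3.141, 0.0, -0.31]
contact_force: [0.5, -0.7, -0.4]
grip_width: 91.7
finger_force: 0.0
```

Run:
```python
from h import *
im=bot.capture("side")
cv2.imwrite("pics/v7.png",cv2.resize(im[180:250,370:460],None,fx=8,fy=8,interpolation=cv2.INTER_CUBIC))
o=bot.get_obs();R=Ro.from_euler("xyz",o["tcp_rot"]).as_matrix()
print(o["tool_pos"],o["contact_force"])
for h in(0,10,20,30):
  print(h,[((proj("side",o["tool_pos"]+R@np.array([0,s*46,-h]))-[370,180])*8).round().tolist() for s in(-1,1)])
```

```text
[499.35292914 255.11818474 -14.82946364] [-0.10830203  0.51466948 -0.25094318]
0 [[433.0, 393.0], [231.0, 434.0]]
10 [[436.0, 372.0], [233.0, 413.0]]
20 [[439.0, 351.0], [235.0, 392.0]]
30 [[442.0, 330.0], [237.0, 370.0]]
```

View pics/v7.png

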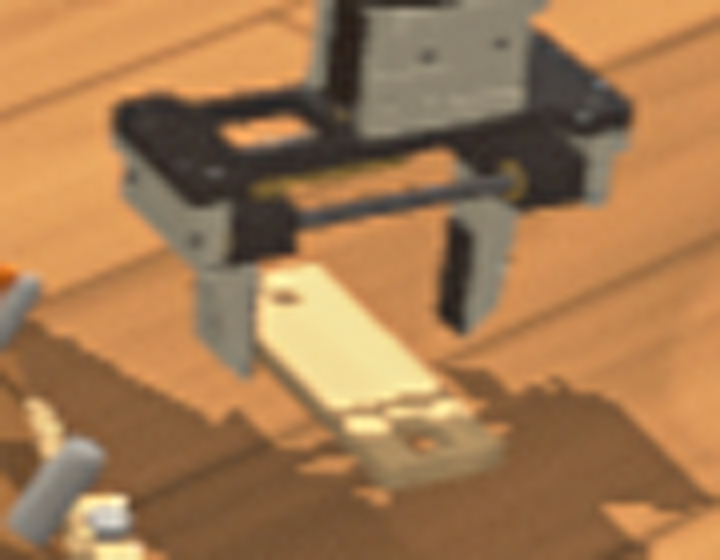

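v7 shows the open fingers straddling the leaf, with tips at (245,375) and (465,330), still clearly above the table. The true tips sit about 20–25 mm behind the reported TCP. I'll keep lowering gently.

Request:
jog_arm(
  dp=[
    [0,0,0.002],
    [0,0,0],
  ],
  twist=[0,0],
)

```text
time: 7.78
tool_pos: [499.2, 255.1, -17.0]
tcp_rot: [3.141, 0.0, -0.31]
contact_force: [-0.2, 0.5, 0.1]
grip_width: 92.1
finger_force: 0.0
```

Request:
jog_arm(
  dp=[
    [0,0,0.0015],
    [0,0,0],
  ],
  twist=[0,0],
)

```text
time: 8.02
tool_pos: [499.2, 255.1, -18.5]
tcp_rot: [3.141, 0.0, -0.31]
contact_force: [-0.1, 0.3, 0.6]
grip_width: 91.7
finger_force: 0.0
```

Request:
jog_arm(
  dp=[
    [0,0,0.001],
    [0,0,0],
  ],
  twist=[0,0],
)

```text
time: 8.28
tool_pos: [499.3, 255.1, -19.4]
tcp_rot: [3.141, 0.0, -0.309]
contact_force: [-0.0, 0.3, 0.7]
grip_width: 91.9
finger_force: 0.0
```

Request:
jog_arm(
  dp=[
    [0,0,0.0015],
    [0,0,0],
  ],
  twist=[0,0],
)

```text
time: 8.52
tool_pos: [499.2, 255.1, -21.0]
tcp_rot: [3.141, 0.0, -0.309]
contact_force: [0.4, 0.1, -0.1]
grip_width: 92.0
finger_force: 0.0
```

Request:
jog_arm(
  dp=[
    [0,0,0.0015],
    [0,0,0],
  ],
  twist=[0,0],
)

```text
time: 8.78
tool_pos: [499.2, 255.1, -22.5]
tcp_rot: [3.141, 0.0, -0.31]
contact_force: [-0.5, -0.3, -0.4]
grip_width: 91.8
finger_force: 0.0
```

Request:
jog_arm(
  dp=[
    [0,0,0],
    [0,0,0],
    [0,0,0],
    [0,0,0],
    [0,0,0],
    [0,0,0],
  ],
  twist=[0,0,0,0,0,0],
  jaw=0.045,
)

```text
time: 9.52
tool_pos: [499.3, 255.1, -22.3]
tcp_rot: [3.142, -0.0, -0.309]
contact_force: [-0.8, 0.0, 0.1]
grip_width: 45.6
finger_force: 0.0
```

Request:
jog_arm(
  dp=[
    [0,0,0.0015],
    [0,0,0],
  ],
  twist=[0,0],
)

```text
time: 9.78
tool_pos: [499.6, 255.2, -23.3]
tcp_rot: [-3.141, -0.001, -0.309]
contact_force: [-1.8, -0.8, 5.0]
grip_width: 45.0
finger_force: 2.6
```

Request:
jog_arm(
  dp=[
    [0,0,0.0015],
    [0,0,0],
  ],
  twist=[0,0],
)

```text
time: 10.02
tool_pos: [499.6, 255.3, -23.4]
tcp_rot: [-3.141, -0.001, -0.309]
contact_force: [-4.9, -1.2, 16.1]
grip_width: 45.1
finger_force: 8.2
```

Run:
```python
from h import *
im=bot.capture("side");t=bot.capture("top")
a=cv2.resize(im[180:250,370:445],None,fx=5.3,fy=5.3,interpolation=cv2.INTER_CUBIC)
b=cv2.resize(t[210:280,140:215],None,fx=5.3,fy=5.3,interpolation=cv2.INTER_CUBIC)
cv2.imwrite("pics/v8.png",cv2.hconcat([a,b]))
o=bot.get_obs();R=Ro.from_euler("xyz",o["tcp_rot"]).as_matrix()
print(o["tool_pos"],o["contact_force"],o["grip_width"])
for h in(20,30,40):
  print(h,[((proj("side",o["tool_pos"]+R@np.array([9.5,s*23,-h]))-[370,180])*5.3).round().tolist() for s in(-1,1)])
```

```text
[499.6256725  255.27336725 -23.45861155] [-5.25621449 -2.48223153 16.20025704] 44.897111347666026
20 [[264.0, 259.0], [197.0, 273.0]]
30 [[266.0, 245.0], [198.0, 259.0]]
40 [[268.0, 231.0], [200.0, 244.0]]
```

View pics/v8.png

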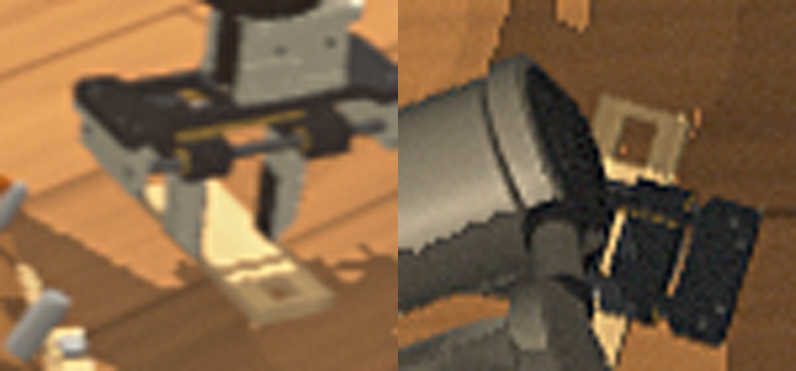

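v8: contact force began at TCP z≈-23.3 with the tips on the leaf top (z=10). So the real tips lie about 33 mm behind the reported TCP. I'll lift, open, and grip with the tips about 2 mm off the table.

Request:
jog_arm(
  dp=[
    [0,0,-0.004],
    [0,0,0],
    [0,0,0],
    [0,0,0],
    [0,0,0],
    [0,0,0.004],
    [0,0,0.004],
    [0,0,0.001],
    [0,0,0],
  ],
  twist=[0,0,0,0,0,0,0,0,0],
  jaw=0.08,
)

```text
time: 11.25
tool_pos: [499.3, 255.1, -30.5]
tcp_rot: [3.141, 0.0, -0.31]
contact_force: [0.6, 0.4, 0.1]
grip_width: 80.1
finger_force: 0.0
```

Request:
jog_arm(
  dp=[
    [0,0,0],
    [0,0,0],
    [0,0,0],
    [0,0,0],
    [0,0,0],
    [0,0,0],
  ],
  twist=[0,0,0,0,0,0],
  jaw=0.03,
)

```text
time: 12.0
tool_pos: [499.5, 255.2, -30.2]
tcp_rot: [-3.141, -0.0, -0.31]
contact_force: [0.6, 0.8, -0.2]
grip_width: 49.5
finger_force: 30.0
```

Gripped (49.5 mm, 30 N). Lifting and carrying it over the stand.

Request:
jog_arm(
  dp=[
    [0,0,-0.01],
    [0,0,-0.03],
    [0,0,-0.035],
    [0,0,-0.035],
    [0,0,-0.035],
    [0,0,-0.035],
    [0,0,0],
    [0,0,0],
  ],
  twist=[0,0,0,0,0,0,7.8,7.9],
)

```text
time: 13.0
tool_pos: [499.3, 255.1, 150.8]
tcp_rot: [-3.141, -0.001, -0.588]
contact_force: [0.5, -0.0, -0.9]
grip_width: 49.5
finger_force: 30.0
```

Request:
jog_arm(
  dp=[
    [0.0195,0.016,0],
    [0.0195,0.016,0],
    [0.0195,0.016,0],
    [0.0195,0.016,0],
    [0.0195,0.016,0],
    [0.0195,0.016,0],
    [0.0195,0.016,0],
    [0.0195,0.016,0],
    [0.0195,0.016,0],
    [0.0195,0.016,0],
  ],
  twist=[0,0,0,0,0,0,0,0,0,0],
)

```text
time: 14.25
tool_pos: [573.8, 13.3, 150.2]
tcp_rot: [3.141, -0.0, -0.584]
contact_force: [-0.7, 0.2, -1.0]
grip_width: 49.3
finger_force: 30.0
```

Run:
```python
from h import *
im=bot.capture("side");t=bot.capture("top")
todo([574.1,14.7,110],-33.4)
o=bot.get_obs();R=Ro.from_euler("xyz",o["tcp_rot"]).as_matrix()
a=cv2.resize(im[175:265,315:415],None,fx=4,fy=4,interpolation=cv2.INTER_CUBIC)
b=cv2.resize(t[175:265,220:320],None,fx=4,fy=4,interpolation=cv2.INTER_CUBIC)
cv2.imwrite("pics/v9.png",cv2.hconcat([a,b]))
H=[o["tool_pos"]+R@np.array([s*55,0,-40.3]) for s in(-1,1)]
print("pred hole tops side",[((proj("side",h)-[315,175])*4).round().tolist() for h in H],"top",[((proj("top",h)-[220,175])*4+[400,0]).round().tolist() for h in H])
for l in("leaf_mid",):
  for c in("top","side"):print(c,[(d["bbox"],d["confidence"]) for d in bot.find_in(c,l)])
```

```text
t 14.35 pos [574.3  11.9 150.1] yaw -33.58 tilt [ 3.141e+00 -1.000e-03] q [-0.11  0.47  1.45 -0.    1.22  2.05] F [-0.2 -0.  -0.6] w 49.5 ff 30.0
tool shift mm (no turn) [-1.8 -2.2 40.1] twist -0.18
pred hole tops side [[231.0, 90.0], [258.0, 172.0]] top [[502.0, 248.0], [594.0, 104.0]]
top [([247.6, 236.8, 22.5, 26.0], 0.79)]
side [([378.1, 208.8, 25.4, 35.3], 0.83)]
```

View pics/v9.png

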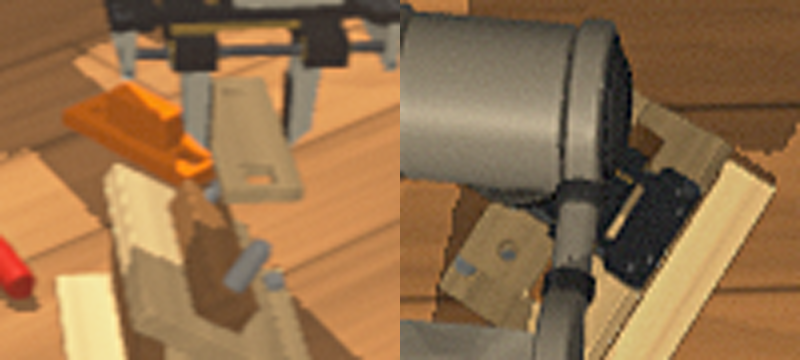

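v9: the leaf is held level. In the top half the round hole is at (507,248), close to my prediction of (502,248). In the side half the long hole is at (263,178), against (258,172) predicted. I'll compute the residual offsets from a numeric hole segmentation.

Run:
```python
from h import *
im=bot.capture("side");t=bot.capture("top")
o=bot.get_obs();R=Ro.from_euler("xyz",o["tcp_rot"]).as_matrix()
todo([574.1,14.7,110],-33.4)
# outline based: leaf outline mask, compare against model silhouettes by search over dx,dy (tool x, tool y) 
H=lambda s:o["tool_pos"]+R@np.array([s*55,0,-40.3])
for nm,img,h in(("top",t,H(-1)),("side",im,H(1)),("side",im,H(-1))):
    u,v=proj(nm,h);g=cv2.cvtColor(img,cv2.COLOR_BGR2GRAY).astype(int)
    c,r=int(round(u)),int(round(v));print(nm,round(u,1),round(v,1),"origin",c-7,r-7);print(g[r-7:r+8,c-7:c+8])
```

```text
t 14.55 pos [573.5  14.9 149.9] yaw -33.41 tilt [-3.142  0.   ] q [-0.11  0.47  1.45  0.    1.22  2.05] F [-0.7  0.1 -0.6] w 49.5 ff 30.0
tool shift mm (no turn) [ 0.6 -0.2 39.9] twist -0.01
top 244.5 237.4 origin 237 230
[[ 60  80 122 117 120 120 122 123 121 128 121 117 123 125 125]
 [ 70 110 123 123 118 118 123 121 122 125 122 119 119 117 114]
 [ 99 126 119 121 114 114 120 121 121 129 121 121 114 118 114]
 [123 124 121 116 118 122 125 124 125 119 120 115 120 117 113]
 [123 120 112 118 123 123 123 126 119 117 117 118 115 113 112]
 [125 117 115 119 121 128 122 104 101 110 123 121 114 114 120]
 [117 117 121 121 123 127 103  74  98 101 107 117 113 117 122]
 [118 121 118 124 121 124  99 101 105 107  86 110 116 121 119]
 [121 122 126 120 119 117  96 103  91  90  84 109 117 115 124]
 [117 121 123 124 124 121 106 111  87  87  87 121 118 119 117]
 [122 120 125 123 126 123 105 117  87  94 115 122 120 114 114]
 [121 125 129 122 121 117 123 119 114 114 115 118 120 122 112]
 [106 119 131 119 120 116 122 114 112 116 117 120 122 111 114]
 [ 89 106 117 126 120 117 118 109 114 118 122 120 116 113 1
[... 1323 characters left out ...]
1 171]
 [141 144 149 149 146 147 149 153 157 157 160 155 154 153 151]
 [137 119 127 145 146 149 151 154 154 154 153 150 149 147 144]
 [137 108 117 146 146 147 152 154 154 152 152 151 149 148 144]
 [138 107 117 146 139 130 130 139 141 147 151 151 151 148 144]
 [136 107 117 146 140 132 131 137 139 144 148 152 151 150 147]
 [137 104 112 148 146 144 144 148 148 150 152 151 152 149 148]
 [137 106 117 148 147 146 147 150 149 152 152 152 153 150 151]
 [138 109 116 147 147 145 146 148 149 151 153 155 153 148 150]
 [137 107 116 148 146 145 145 146 148 148 151 152 153 151 149]
 [127  95 116 148 147 144 145 145 147 151 149 154 153 150 150]
 [126 100 123 147 148 144 145 145 146 148 150 152 154 153 151]]
```

Predicted and seen holes agree within about 1.5 mm. Descending to the pin tips.

Request:
jog_arm(
  dp=[
    [0,-0.001,0.01],
    [0,0,0.01],
    [0,0,0.01],
    [0,0,0.01],
    [0,0,0],
    [0,0,0],
  ],
  twist=[0,0,0,0,0,0],
)

```text
time: 15.3
tool_pos: [574.7, 15.0, 109.8]
tcp_rot: [-3.141, -0.0, -0.584]
contact_force: [-0.3, -1.4, -0.2]
grip_width: 49.6
finger_force: 30.0
```

Request:
jog_arm(
  dp=[
    [0,0,0.002],
    [0,0,0.002],
    [0,0,0],
  ],
  twist=[0,0,0],
)

```text
time: 15.68
tool_pos: [574.3, 15.0, 105.6]
tcp_rot: [3.141, 0.0, -0.584]
contact_force: [0.0, 0.8, -0.7]
grip_width: 49.5
finger_force: 30.0
```

Request:
jog_arm(
  dp=[
    [0,0,0.001],
    [0,0,0.001],
    [0,0,0],
  ],
  twist=[0,0,0],
)

```text
time: 16.05
tool_pos: [574.7, 15.0, 104.0]
tcp_rot: [-3.141, -0.001, -0.584]
contact_force: [1.1, -0.5, 2.0]
grip_width: 49.4
finger_force: 30.0
```

Request:
jog_arm(
  dp=[
    [0,0,0.001],
    [0,0,0.001],
    [0,0,0],
  ],
  twist=[0,0,0],
)

```text
time: 16.42
tool_pos: [575.0, 15.2, 102.1]
tcp_rot: [-3.141, -0.001, -0.584]
contact_force: [1.5, 1.8, 4.9]
grip_width: 49.4
finger_force: 30.0
```

Run:
```python
from h import *
todo([574.7,15,104]);print(bot.get_obs()["moment"])
```

```text
t 16.43 pos [575.   15.2 102.1] yaw -33.44 tilt [-3.141e+00 -1.000e-03] q [-0.11  0.52  1.51  0.    1.11  2.05] F [1.5 1.8 4.9] w 49.4 ff 30.0
tool shift mm (no turn) [-0.1  0.3 -1.9] twist 0
[ 0.62594561 -0.0316367  -0.04372804]
```

The force points up and downhill at the thin-pin side, so the hole's downhill rim is landing on the pin's tip. I'll back up, shift 2 mm downhill and lower again.

Request:
jog_arm(
  dp=[
    [0,0,-0.004],
    [0,-0.002,0],
    [0,0,0.002],
    [0,0,0.002],
    [0,0,0],
  ],
  twist=[0,0,0,0,0],
)

```text
time: 17.05
tool_pos: [575.2, 16.6, 101.2]
tcp_rot: [3.141, 0.001, -0.584]
contact_force: [-0.1, 0.5, -0.4]
grip_width: 49.5
finger_force: 30.0
```

Request:
jog_arm(
  dp=[
    [0,0,0.001],
    [0,0,0.001],
    [0,0,0],
  ],
  twist=[0,0,0],
)

```text
time: 17.42
tool_pos: [575.5, 16.6, 99.7]
tcp_rot: [3.141, -0.0, -0.584]
contact_force: [0.9, 0.1, -0.2]
grip_width: 49.4
finger_force: 30.0
```

Run:
```python
from h import *
todo([574.7,15,104]);print(bot.get_obs()["moment"])
```

```text
t 17.43 pos [575.5  16.6  99.7] yaw -33.43 tilt [ 3.141 -0.   ] q [-0.1   0.52  1.51 -0.    1.11  2.05] F [ 0.9  0.1 -0.2] w 49.4 ff 30.0
tool shift mm (no turn) [ 0.2  1.8 -4.3] twist 0
[ 0.07330818  0.00316922 -0.02684759]
```

Request:
jog_arm(
  dp=[
    [0,0.0003,0.001],
    [0,0.0003,0.001],
    [0,0,0],
  ],
  twist=[0,0,0],
)

```text
time: 17.8
tool_pos: [575.2, 16.1, 97.7]
tcp_rot: [3.141, -0.0, -0.584]
contact_force: [-0.4, 0.2, 0.3]
grip_width: 49.6
finger_force: 30.0
```

Request:
jog_arm(
  dp=[
    [0,0.0003,0.001],
    [0,0.0003,0.001],
    [0,0,0],
  ],
  twist=[0,0,0],
)

```text
time: 18.18
tool_pos: [575.2, 15.6, 96.2]
tcp_rot: [-3.141, -0.001, -0.584]
contact_force: [-0.7, -0.9, 4.1]
grip_width: 49.5
finger_force: 30.0
```

Engaged about 11 mm on both pins. Releasing.

Request:
jog_arm(
  dp=[
    [0,0,0],
    [0,0,0],
    [0,0,0],
    [0,0,0],
    [0,0,0],
    [0,0,0],
  ],
  twist=[0,0,0,0,0,0],
  jaw=0.0918,
)

```text
time: 18.92
tool_pos: [574.9, 15.7, 95.7]
tcp_rot: [3.142, 0.0, -0.584]
contact_force: [0.4, 0.9, -0.7]
grip_width: 91.9
finger_force: 0.0
```

Request:
jog_arm(
  dp=[
    [0,0,-0.01],
    [0,0,-0.02],
    [0,0,-0.03],
    [0,0,-0.03],
  ],
  twist=[0,0,0,0],
)

```text
time: 19.42
tool_pos: [574.9, 15.7, 187.3]
tcp_rot: [-3.141, -0.001, -0.584]
contact_force: [0.2, -0.2, -0.4]
grip_width: 92.1
finger_force: 0.0
```

```bash
cat >> h.py <<'E'
c30,s30=np.cos(np.pi/6),.5
yw=np.radians(-123.4)
SR=np.array([[np.cos(yw),-np.sin(yw),0],[np.sin(yw),np.cos(yw),0],[0,0,1]])@np.array([[c30,0,-s30],[0,1,0],[s30,0,c30]])
SO=np.array([565.9,2.2,105.])
def box(x,y,z0,z1): return np.array([SO+SR@np.array([a,b,c]) for a in(-x,x) for b in(-y,y) for c in(z0,z1)])
E
python3 - <<'E'
from h import *
im=bot.capture("side");cv2.imwrite("pics/side_rel.png",im)
todo([574.7,15,104])
for d in bot.masks_of("side","leaf_mid"):
    print(d["bbox"],d["confidence"])
    m=d["pixels"];h=cv2.convexHull(np.argwhere(m)[:,::-1].astype(np.float32));
    for z in(0,5,10,15,20,25):
        hb=cv2.convexHull(proj("side",box(25,75,z,z+10)).astype(np.float32))
        a=cv2.fillConvexPoly(np.zeros((480,640),np.uint8),hb.round().astype(int),1)>0
        print(z,round((a&m).sum()/(a|m).sum(),2),end="; ")
    print()
E
```

```text
t 19.48 pos [577.1  15.5 191.8] yaw -33.43 tilt [-3.138 -0.007] q [-0.11  0.43  1.39 -0.    1.31  2.05] F [1.6 0.5 4.4] w 91.7 ff 0.0
tool shift mm (no turn) [-2.3  2.  87.8] twist 0
[373.5, 232.9, 24.6, 37.3] 0.77
0 0.8; 5 0.68; 10 0.52; 15 0.37; 20 0.28; 25 0.2; 
[361.8, 251.7, 71.2, 72.6] 0.49
0 0.0; 5 0.0; 10 0.01; 15 0.01; 20 0.0; 25 0.0;
```

The mask fit says the leaf slid almost home by itself. I'll press it with closed fingers, thin side first and then thick side.

Request:
jog_arm(
  dp=[
    [-0.025,0,0],
    [0,0,0],
    [0,0,0],
    [0,0,0.015],
    [0,0,0.02],
    [0,0,0.02],
    [0,0,0.02],
    [0,0,0.006],
    [0,0,0],
  ],
  twist=[0,0,0,0,0,0,0,0,0],
  jaw=0.0,
)

```text
time: 20.65
tool_pos: [553.9, 29.3, 104.0]
tcp_rot: [3.141, 0.001, -0.584]
contact_force: [0.9, 0.7, 0.6]
grip_width: 6.5
finger_force: 0.0
```

Request:
jog_arm(
  dp=[
    [0,0,0.004],
    [0,0,0.004],
    [0,0,0],
  ],
  twist=[0,0,0],
)

```text
time: 21.02
tool_pos: [553.9, 29.5, 96.6]
tcp_rot: [3.141, 0.0, -0.583]
contact_force: [-0.1, 0.1, 0.1]
grip_width: 0.6
finger_force: 0.0
```

Request:
jog_arm(
  dp=[
    [0,0,0.002],
    [0,0,0.002],
    [0,0,0],
  ],
  twist=[0,0,0],
)

```text
time: 21.4
tool_pos: [553.9, 29.4, 92.5]
tcp_rot: [3.141, 0.0, -0.583]
contact_force: [0.1, -0.3, 0.6]
grip_width: 0.3
finger_force: 0.0
```

Request:
jog_arm(
  dp=[
    [0,0,0.003],
    [0,0,0.003],
    [0,0,0],
  ],
  twist=[0,0,0],
)

```text
time: 21.78
tool_pos: [553.8, 29.4, 86.3]
tcp_rot: [3.141, 0.001, -0.584]
contact_force: [-0.1, 0.4, -1.2]
grip_width: 0.7
finger_force: 0.0
```

Request:
jog_arm(
  dp=[
    [0,0,0.002],
    [0,0,0.002],
    [0,0,0],
  ],
  twist=[0,0,0],
)

```text
time: 22.15
tool_pos: [553.9, 29.4, 82.5]
tcp_rot: [3.141, 0.0, -0.584]
contact_force: [-0.7, -0.1, -0.3]
grip_width: 0.4
finger_force: 0.0
```

Request:
jog_arm(
  dp=[
    [0,0,0.0015],
    [0,0,0.0015],
    [0,0,0],
  ],
  twist=[0,0,0],
)

```text
time: 22.52
tool_pos: [553.9, 29.4, 79.5]
tcp_rot: [3.141, 0.0, -0.584]
contact_force: [-0.3, 0.2, -0.3]
grip_width: 0.5
finger_force: 0.0
```

Request:
jog_arm(
  dp=[
    [0,0,0.0015],
    [0,0,0.0015],
    [0,0,0],
  ],
  twist=[0,0,0],
)

```text
time: 22.9
tool_pos: [554.2, 29.4, 77.4]
tcp_rot: [-3.141, -0.001, -0.584]
contact_force: [-1.1, 0.0, 5.2]
grip_width: 0.3
finger_force: 2.1
```

Request:
jog_arm(
  dp=[
    [0,0,0.0015],
    [0,0,0.0015],
    [0,0,0],
  ],
  twist=[0,0,0],
)

```text
time: 23.28
tool_pos: [554.9, 29.6, 76.8]
tcp_rot: [-3.14, -0.003, -0.583]
contact_force: [-5.8, 1.3, 20.6]
grip_width: 0.7
finger_force: 8.6
```

Request:
jog_arm(
  dp=[
    [0,0,-0.008],
    [0.025,0,0],
    [0.025,0,0],
    [0,0,0],
    [0,0,0.003],
    [0,0,0.002],
    [0,0,0],
  ],
  twist=[0,0,0,0,0,0,0],
)

```text
time: 24.15
tool_pos: [595.2, 2.5, 77.3]
tcp_rot: [3.142, -0.0, -0.583]
contact_force: [-1.4, -1.1, 4.4]
grip_width: 0.4
finger_force: 1.7
```

Request:
jog_arm(
  dp=[
    [0,0,0.0015],
    [0,0,0.0015],
    [0,0,0],
  ],
  twist=[0,0,0],
)

```text
time: 24.52
tool_pos: [595.8, 2.6, 76.7]
tcp_rot: [-3.14, -0.002, -0.583]
contact_force: [-5.7, 2.2, 19.9]
grip_width: 0.1
finger_force: 8.0
```

Both sides stop at the same height, so the leaf is home. Next is the caul: compute its pose and go.

Request:
jog_arm(
  dp=[
    [0,0,-0.02],
    [0,0,-0.05],
    [0,0,-0.05],
    [0,0,0],
    [0,0,0],
    [0,0,0],
    [0,0,0],
    [0,0,0],
    [0,0,0],
    [0,0,0],
  ],
  twist=[0,0,0,-10.7,-10.7,-10.7,-10.7,-10.7,-10.7,-10.7],
  jaw=0.0918,
)

```text
time: 25.78
tool_pos: [595.2, 2.4, 193.3]
tcp_rot: [-3.141, 0.001, 0.73]
contact_force: [-0.1, 0.2, -0.3]
grip_width: 90.9
finger_force: 0.0
```

Run:
```python
from h import *
f=lambda q,z:ray_z("top",((q[0]-420+.5)/6-.5+325,(q[1]+.5)/6-.5+225),z)[:2]
W=np.array([f(q,14) for q in((578,50),(684,50),(685,362),(581,363))]);d=W[:2].mean(0)-W[2:].mean(0)
print(W.mean(0),np.degrees(np.arctan2(d[1],d[0])),np.linalg.norm(d))
h1,h2=f((629,91),14),f((633,321),14);d=h1-h2
print(h1,h2,(h1+h2)/2,np.degrees(np.arctan2(d[1],d[0])),np.linalg.norm(d))
bot.capture("top")
for d in bot.masks_of("top","caul_mid"):
    r=cv2.minAreaRect(np.argwhere(d["pixels"])[:,::-1].astype(np.float32));print(r,d["confidence"],ray_z("top",r[0],14))
im=bot.capture("side");cv2.imwrite("pics/side_home.png",im)
for d in bot.masks_of("side","leaf_mid"):
    m=d["pixels"];print(d["bbox"],d["confidence"])
    for z in(-4,-2,0,2,4):
        hb=cv2.convexHull(proj("side",box(25,75,z,z+10)).astype(np.float32))
        a=cv2.fillConvexPoly(np.zeros((480,640),np.uint8),hb.round().astype(int),1)>0
        print(z,round((a&m).sum()/(a|m).sum(),2),end="; ")
todo([472.5,-262.7,60],88)
```

```text
[ 472.56723793 -263.93100692] -1.6361984704753305 149.95973479985685
[ 527.74415206 -264.41580631] [ 417.38421412 -262.47949117] [ 472.56418309 -263.44764874] -1.005177286962509 110.3769233965393
((359.5, 259.5), (51.0, 17.0), 90.0) 0.93 [ 470.74480873 -262.66681445   14.        ]
((380.7155456542969, 322.836181640625), (53.57302474975586, 18.251596450805664), 66.80140686035156) 0.82 [ 288.53463178 -316.83915792   14.        ]
((469.0146484375, 314.890380859375), (53.1479606628418, 19.046493530273438), 86.26860046386719) 0.62 [ 303.76965278 -569.94673251   14.        ]
[374.0, 234.2, 24.2, 42.5] 0.76
-4 0.64; -2 0.7; 0 0.72; 2 0.72; 4 0.71; t 25.98 pos [595.4   2.2 193.5] yaw 41.26 tilt [-3.141  0.   ] q [-0.12  0.47  1.32 -0.    1.35  0.73] F [ 0.1  0.2 -0.7] w 92.3 ff 0.0
tool shift mm (no turn) [-267.1  118.1  133.5] twist -46.74
```

Request:
jog_arm(
  dp=[
    [0,0,0],
    [0,0,0],
    [0,0,0],
    [0,0,0],
    [0,0,0],
    [-0.0538,-0.0232,0],
    [-0.0538,-0.0232,0],
    [-0.0538,-0.0232,0],
    [-0.0538,-0.0232,0],
    [-0.0538,-0.0232,0],
  ],
  twist=[-10,-10,-10,-10,-7.2,0,0,0,0,0],
)

```text
time: 27.22
tool_pos: [472.6, -265.7, 193.8]
tcp_rot: [3.141, 0.0, 1.544]
contact_force: [0.4, -0.5, 0.0]
grip_width: 92.0
finger_force: 0.0
```

Request:
jog_arm(
  dp=[
    [0,0,0.035],
    [0,0,0.035],
    [0,0,0.035],
    [0,0,0.02],
    [0,0,0],
  ],
  twist=[0,0,0,0,0],
)

```text
time: 27.85
tool_pos: [472.5, -263.5, 67.3]
tcp_rot: [-3.139, -0.002, 1.545]
contact_force: [0.1, -0.1, -0.2]
grip_width: 91.9
finger_force: 0.0
```

Run:
```python
from h import *
todo([472.5,-263.5,-7],88.5)
```

```text
t 27.85 pos [ 472.5 -263.5   67.3] yaw 88.51 tilt [-3.139e+00 -2.000e-03] q [-0.65  0.5   1.65 -0.    0.99 -0.62] F [ 0.1 -0.1 -0.2] w 91.9 ff 0.0
tool shift mm (no turn) [-0.1  0.2 74.3] twist 0.01
```

Request:
jog_arm(
  dp=[
    [0,0,0.025],
    [0,0,0.02],
    [0,0,0.015],
    [0,0,0.01],
    [0,0,0.005],
    [0,0,0],
  ],
  twist=[0,0,0,0,0,0],
)

```text
time: 28.6
tool_pos: [473.6, -264.4, -6.2]
tcp_rot: [3.142, 0.0, 1.547]
contact_force: [0.2, 0.0, 0.0]
grip_width: 92.3
finger_force: 0.0
```

Request:
jog_arm(
  dp=[
    [0,0,0],
    [0,0,0],
    [0,0,0],
    [0,0,0],
    [0,0,0],
  ],
  twist=[0,0,0,0,0],
  jaw=0.05,
)

```text
time: 29.22
tool_pos: [473.6, -264.4, -6.0]
tcp_rot: [3.141, 0.0, 1.548]
contact_force: [-0.9, 0.6, 4.5]
grip_width: 69.5
finger_force: 30.0
```

Request:
jog_arm(
  dp=[
    [0,0,-0.01],
    [0,0,-0.03],
    [0,0,-0.04],
    [0,0,-0.04],
    [0,0,-0.04],
    [0,0,-0.03],
    [0,0,-0.01],
    [0,0,0],
  ],
  twist=[0,0,0,8,8,8,8,0],
)

```text
time: 30.22
tool_pos: [473.8, -264.4, 194.7]
tcp_rot: [3.14, 0.0, 0.99]
contact_force: [-0.1, 0.3, -1.6]
grip_width: 69.9
finger_force: 30.0
```

Request:
jog_arm(
  dp=[
    [0.01,-0.0025,0],
    [0.03,-0.0071,0],
    [0.04,-0.01,0],
    [0.04,-0.01,0],
    [0.04,-0.01,0],
    [0.04,-0.01,0],
    [0.04,-0.01,0],
    [0.03,-0.0071,0],
    [0.0197,-0.0029,0],
    [0,0,0],
  ],
  twist=[0,0,0,0,0,0,0,0,0,0],
)

```text
time: 31.48
tool_pos: [574.6, 17.1, 193.0]
tcp_rot: [-3.141, 0.001, 0.992]
contact_force: [0.5, -0.5, -1.3]
grip_width: 70.0
finger_force: 30.0
```

Run:
```python
from h import *
im=bot.capture("side");t=bot.capture("top")
todo([575,15.8,138],56.6)
o=bot.get_obs();R=Ro.from_euler("xyz",o["tcp_rot"]).as_matrix()
H=lambda s:o["tool_pos"]+R@np.array([0.9,s*55,-20])   # base top: bottom+14 = TCP+20
for nm,img,h in(("top",t,H(-1)),("side",im,H(1)),("side",im,H(-1))):
    u,v=proj(nm,h);g=cv2.cvtColor(img,cv2.COLOR_BGR2GRAY).astype(int)
    c,r=int(round(u)),int(round(v));print(nm,round(u,1),round(v,1),"origin",c-7,r-7);print(g[r-7:r+8,c-7:c+8])
cv2.imwrite("pics/side_c.png",im)
```

```text
t 31.57 pos [574.3  15.5 193.3] yaw 56.69 tilt [-3.141e+00  1.000e-03] q [-0.11  0.43  1.38 -0.    1.33  0.48] F [-0.1  0.1 -0.8] w 69.7 ff 30.0
tool shift mm (no turn) [ 0.7  0.5 55.3] twist 0.09
top 242.8 236.2 origin 236 229
[[ 53  69 106 122 130 129 125 123 122 124 122 128 123 123 124]
 [ 45  44  55  93 116 128 128 126 117 125 123 122 125 124 127]
 [ 51  53  47  48  70  93 119 126 125 127 125 124 126 125 127]
 [ 48  50  49  47  44  53  62 117 127 125 122 127 128 129 126]
 [ 48  46  56  55  52  55  17  49  93 114 127 128 131 126 107]
 [ 33  28  48  50  48  50  28  30  35  63 105 121 121 104  63]
 [ 40  32  38  33  35  24  32  37  31  25  60  63  55  52  28]
 [ 31  41  28  34  42  37  37  37  30  36  36  14  27  37  38]
 [ 42  30  38  29  34  41  38  33  34  34  24  31  38  32  33]
 [ 27  40  39  31  36  37  24  34  27  34  30  36  37  38  38]
 [ 35  32  30  38  38  46  40  40  38  21  36  33  38  43  28]
 [ 35  32  41  31  34  34  37  40  35  24  44  37  37  33  31]
 [ 38  43  33  35  36  34  36  35  26  25  43  34  38  36  32]
 [ 40  40  30  40  35  37  36  43  32  36  47  39  33
[... 1329 characters left out ...]
5 135]
 [131 132 134 133 132 132 136 129 124 128 128 128 133 134 132]
 [119 119 121 124 128 119 105 105 117 122 120 120 129 133 132]
 [120 121 120 124 127 115  94  92 108 120 120 117 126 134 132]
 [118 121 119 123 125 111  92  89 105 117 119 120 128 134 134]
 [114 122 122 121 123 108  91  92 100 115 119 124 132 134 132]
 [113 120 120 119 123 109  92  90  94 105 117 123 132 133 133]
 [105 122 123 121 121 110  93  91  91 102 113 124 131 134 134]
 [ 99 117 122 121 119 113  99  92  91  98 110 127 134 133 132]
 [ 97 112 122 118 120 114  99  94  90  95 108 127 135 134 132]
 [ 97 106 121 119 120 118 107  93  90  93 106 127 135 133 132]
 [112  98 114 121 121 119 115  97  88  95 105 122 129 135 133]]
```

Request:
jog_arm(
  dp=[
    [-0.001,0,0.01],
    [0,0,0.015],
    [0,0,0.015],
    [0,0,0.01],
    [0,0,0.008],
    [0,0,0],
    [0,0,0],
  ],
  twist=[0,0,0,0,0,0,0],
)

```text
time: 32.45
tool_pos: [574.4, 15.1, 136.1]
tcp_rot: [3.141, -0.0, 0.989]
contact_force: [0.8, -0.5, -1.2]
grip_width: 69.9
finger_force: 30.0
```

Request:
jog_arm(
  dp=[
    [0,0,0.002],
    [0,0,0.002],
    [0,0,0],
  ],
  twist=[0,0,0],
)

```text
time: 32.83
tool_pos: [573.9, 15.2, 131.6]
tcp_rot: [-3.141, 0.0, 0.989]
contact_force: [-0.4, -0.2, -1.6]
grip_width: 69.8
finger_force: 30.0
```

Request:
jog_arm(
  dp=[
    [0,0,0.001],
    [0,0,0.001],
    [0,0,0],
  ],
  twist=[0,0,0],
)

```text
time: 33.2
tool_pos: [574.0, 15.1, 129.6]
tcp_rot: [-3.141, 0.0, 0.989]
contact_force: [0.5, 0.2, -1.7]
grip_width: 69.9
finger_force: 30.0
```

Run:
```python
from h import *
todo([574.7,15,104]);print(bot.get_obs()["moment"])
```

```text
t 33.2 pos [574.   15.1 129.6] yaw 56.66 tilt [-3.141  0.   ] q [-0.11  0.49  1.48 -0.    1.18  0.47] F [ 0.5  0.2 -1.7] w 69.9 ff 30.0
tool shift mm (no turn) [ 0.3  0.7 25.6] twist 0
[-0.04082358 -0.03526372  0.06268984]
```

Request:
jog_arm(
  dp=[
    [0,0,0.001],
    [0,0,0.001],
    [0,0,0],
  ],
  twist=[0,0,0],
)

```text
time: 33.58
tool_pos: [574.0, 15.1, 127.6]
tcp_rot: [-3.141, 0.0, 0.989]
contact_force: [0.7, -0.1, -1.5]
grip_width: 69.6
finger_force: 30.0
```

Request:
jog_arm(
  dp=[
    [0,0,0.001],
    [0,0,0.001],
    [0,0,0],
  ],
  twist=[0,0,0],
)

```text
time: 33.95
tool_pos: [574.0, 15.1, 125.6]
tcp_rot: [-3.142, 0.0, 0.989]
contact_force: [0.5, -0.5, -1.6]
grip_width: 69.7
finger_force: 30.0
```

Run:
```python
from h import *
todo([574.7,15,104]);print(bot.get_obs()["moment"])
```

```text
t 33.95 pos [574.   15.1 125.6] yaw 56.67 tilt [-3.142  0.   ] q [-0.11  0.49  1.48 -0.    1.17  0.47] F [ 0.5 -0.5 -1.6] w 69.7 ff 30.0
tool shift mm (no turn) [ 0.3  0.7 21.6] twist 0
[-0.05093898 -0.0702992  -0.05019431]
```

Request:
jog_arm(
  dp=[
    [-0.0002,0,0.001],
    [-0.0002,0,0.001],
    [0,0,0],
  ],
  twist=[0,0,0],
)

```text
time: 34.33
tool_pos: [573.8, 14.6, 123.7]
tcp_rot: [3.141, 0.0, 0.989]
contact_force: [-0.7, -0.5, -1.0]
grip_width: 69.8
finger_force: 30.0
```

Request:
jog_arm(
  dp=[
    [0,0,0.001],
    [0,0,0.001],
    [0,0,0],
  ],
  twist=[0,0,0],
)

```text
time: 34.7
tool_pos: [573.9, 14.3, 122.1]
tcp_rot: [3.141, 0.0, 0.989]
contact_force: [-1.6, -2.4, 4.9]
grip_width: 69.7
finger_force: 30.0
```

Run:
```python
from h import *
todo([574.7,15,104]);print(bot.get_obs()["moment"])
```

```text
t 34.7 pos [573.9  14.3 122.1] yaw 56.66 tilt [3.141 0.   ] q [-0.11  0.49  1.49 -0.    1.16  0.47] F [-1.6 -2.4  4.9] w 69.7 ff 30.0
tool shift mm (no turn) [ 1.   0.3 18.1] twist 0
[-0.77868789  0.19977489 -0.18531987]
```

Both pins are in about 9 mm. I'll tip the caul downhill about the pad axis a little so it lines up with the pins.

Request:
jog_arm(
  dp=[
    [0.003,0,0.0005],
    [0.003,0,0.001],
    [0.003,0,0.001],
    [0,0,0],
  ],
  twist=[0,0,0,0],
)

```text
time: 35.2
tool_pos: [578.5, 21.5, 119.6]
tcp_rot: [3.141, 0.002, 0.989]
contact_force: [-3.5, -4.3, 5.1]
grip_width: 69.8
finger_force: 30.0
```

Run:
```python
from h import *
todo([574.7,15,104]);print(bot.get_obs()["moment"])
```

```text
t 35.2 pos [578.5  21.5 119.6] yaw 56.68 tilt [3.141e+00 2.000e-03] q [-0.09  0.51  1.48 -0.    1.16  0.49] F [-3.5 -4.3  5.1] w 69.8 ff 30.0
tool shift mm (no turn) [-7.5  0.3 15.6] twist 0
[-1.11256783  0.65178701 -0.02408318]
```

Request:
jog_arm(
  dp=[
    [0.003,0,0.001],
    [0.003,0,0.0015],
    [0.003,0,0.0015],
    [0,0,0],
  ],
  twist=[0,0,0,0],
)

```text
time: 35.7
tool_pos: [583.4, 28.7, 115.2]
tcp_rot: [3.141, 0.002, 0.989]
contact_force: [-2.4, -5.2, 3.3]
grip_width: 69.7
finger_force: 30.0
```

Request:
jog_arm(
  dp=[
    [-0.001,0,0.0017],
    [-0.001,0,0.0017],
    [0,0,0],
  ],
  twist=[0,0,0],
)

```text
time: 36.08
tool_pos: [582.4, 27.5, 112.3]
tcp_rot: [3.141, 0.001, 0.989]
contact_force: [-3.5, -4.3, 6.7]
grip_width: 69.8
finger_force: 30.0
```

Run:
```python
from h import *
todo([574.7,15,104]);print(bot.get_obs()["moment"])
im=bot.capture("side");cv2.imwrite("pics/side_d.png",im)
cv2.imwrite("pics/v10.png",cv2.resize(im[170:270,315:415],None,fx=6,fy=6,interpolation=cv2.INTER_CUBIC))
```

```text
t 36.08 pos [582.4  27.5 112.3] yaw 56.67 tilt [3.141e+00 1.000e-03] q [-0.08  0.52  1.48 -0.    1.15  0.5 ] F [-3.5 -4.3  6.7] w 69.8 ff 30.0
tool shift mm (no turn) [-14.7   0.4   8.4] twist 0
[-0.96368414  0.64526614 -0.05444372]
```

Request:
jog_arm(
  dp=[
    [-0.001,0,0.0017],
    [-0.001,0,0.0017],
    [-0.0005,0,0.0009],
    [0,0,0],
  ],
  twist=[0,0,0,0],
)

```text
time: 36.62
tool_pos: [581.1, 25.5, 108.2]
tcp_rot: [3.141, 0.001, 0.989]
contact_force: [-4.1, -3.7, 7.6]
grip_width: 69.8
finger_force: 30.0
```

Request:
jog_arm(
  dp=[
    [0,0,0],
    [0,0,0],
    [0,0,0],
    [0,0,0],
  ],
  twist=[0,0,0,0],
  jaw=0.0918,
)

```text
time: 37.12
tool_pos: [581.2, 26.2, 107.3]
tcp_rot: [-3.141, 0.0, 0.989]
contact_force: [-0.1, -0.9, -0.2]
grip_width: 91.9
finger_force: 0.0
```

Request:
jog_arm(
  dp=[
    [0.002,0,-0.01],
    [0.003,0,-0.02],
    [0,0,-0.03],
    [0,0,-0.03],
    [0,0,0],
  ],
  twist=[0,0,0,0,0],
)

```text
time: 37.75
tool_pos: [585.6, 30.3, 200.7]
tcp_rot: [3.136, -0.003, 0.989]
contact_force: [-0.8, 0.6, 0.6]
grip_width: 91.7
finger_force: 0.0
```

Run:
```python
from h import *
todo([574.7,15,104])
im=bot.capture("side");cv2.imwrite("pics/side_e.png",im)
cv2.imwrite("pics/v10.png",cv2.resize(im[170:270,315:415],None,fx=6,fy=6,interpolation=cv2.INTER_CUBIC))
for d in bot.masks_of("side","caul_mid"):
    m=d["pixels"];print(d["bbox"],d["confidence"])
    for h in(6,10,14,18,22):
        a=np.zeros((480,640),np.uint8)
        for b in(box(25,75,h,h+14),box(13,35,h+14,h+46)):
            cv2.fillConvexPoly(a,cv2.convexHull(proj("side",b).astype(np.float32)).round().astype(int),1)
        a=a>0;print(h,round((a&m).sum()/(a|m).sum(),2),end="; ")
    print()
print("home rib top mid",SO+SR@np.array([0,0,56]))
```

```text
t 37.75 pos [585.6  30.3 200.7] yaw 56.68 tilt [ 3.136e+00 -3.000e-03] q [-0.08  0.45  1.34 -0.    1.35  0.5 ] F [-0.8  0.6  0.6] w 91.7 ff 0.0
tool shift mm (no turn) [-19.   -1.2  96.6] twist 0
[135.7, 295.6, 36.7, 38.7] 0.9
6 0.0; 10 0.0; 14 0.0; 18 0.0; 22 0.0; 
[373.9, 230.8, 25.1, 41.8] 0.89
6 0.75; 10 0.83; 14 0.81; 18 0.7; 22 0.59; 
[345.2, 209.1, 30.6, 23.4] 0.67
6 0.0; 10 0.0; 14 0.0; 18 0.0; 22 0.0; 
[222.7, 259.3, 51.7, 23.0] 0.62
6 0.0; 10 0.0; 14 0.0; 18 0.0; 22 0.0; 
home rib top mid [581.31346072  25.57574017 153.49742261]
```

The caul has slid to about home (best fit at 10–12 mm above the seat). I'll press on the rib with closed fingers, at both ends.

Request:
jog_arm(
  dp=[
    [0,-0.01,0],
    [0,-0.01,0],
    [0,0,0],
    [0,0,0],
    [0,0,0.01],
    [0,0,0.015],
    [0,0,0.015],
    [0,0,0.015],
    [0,0,0.008],
    [0,0,0],
  ],
  twist=[0,0,0,0,0,0,0,0,0,0],
  jaw=0.0,
)

```text
time: 39.1
tool_pos: [566.9, 41.2, 133.7]
tcp_rot: [-3.14, 0.001, 0.989]
contact_force: [0.8, -0.4, 0.6]
grip_width: 0.7
finger_force: 0.0
```

Request:
jog_arm(
  dp=[
    [0,0,0.003],
    [0,0,0.002],
    [0,0,0],
  ],
  twist=[0,0,0],
)

```text
time: 39.48
tool_pos: [567.3, 41.2, 129.6]
tcp_rot: [3.141, -0.0, 0.989]
contact_force: [-0.2, 0.1, 0.7]
grip_width: 0.3
finger_force: 0.0
```

Request:
jog_arm(
  dp=[
    [0,0,0.0015],
    [0,0,0.0015],
    [0,0,0],
  ],
  twist=[0,0,0],
)

```text
time: 39.85
tool_pos: [567.2, 41.2, 126.4]
tcp_rot: [-3.141, 0.0, 0.989]
contact_force: [0.2, -0.1, -0.0]
grip_width: 0.5
finger_force: 0.0
```

Request:
jog_arm(
  dp=[
    [0,0,0.0015],
    [0,0,0.0015],
    [0,0,0],
  ],
  twist=[0,0,0],
)

```text
time: 40.22
tool_pos: [567.6, 41.2, 124.1]
tcp_rot: [3.141, -0.0, 0.989]
contact_force: [-1.2, -0.8, 3.3]
grip_width: 0.5
finger_force: 1.6
```

Request:
jog_arm(
  dp=[
    [0,0,0.0015],
    [0,0,0.001],
    [0,0,0],
  ],
  twist=[0,0,0],
)

```text
time: 40.6
tool_pos: [567.8, 41.3, 123.4]
tcp_rot: [3.139, -0.001, 0.989]
contact_force: [-4.6, 1.1, 15.8]
grip_width: 0.6
finger_force: 6.4
```

Request:
jog_arm(
  dp=[
    [0,0,-0.008],
    [0,0.02,0],
    [0,0.02,0],
    [0,0,0],
    [0,0,0.003],
    [0,0,0.002],
    [0,0,0],
  ],
  twist=[0,0,0,0,0,0,0],
)

```text
time: 41.48
tool_pos: [600.3, 19.7, 124.3]
tcp_rot: [-3.142, -0.0, 0.989]
contact_force: [-0.2, 0.3, 1.5]
grip_width: 0.4
finger_force: 0.7
```

Request:
jog_arm(
  dp=[
    [0,0,0.0015],
    [0,0,0.0015],
    [0,0,0],
  ],
  twist=[0,0,0],
)

```text
time: 41.85
tool_pos: [600.9, 19.8, 123.2]
tcp_rot: [3.14, -0.001, 0.989]
contact_force: [-4.5, 1.1, 13.8]
grip_width: 0.5
finger_force: 5.7
```

Request:
jog_arm(
  dp=[
    [0,0,-0.02],
    [0,0,-0.04],
    [0,0,-0.05],
    [0,0,-0.05],
    [-0.06,0,0],
    [-0.06,0,0],
    [0,0,0],
  ],
  twist=[0,0,0,0,0,0,0],
)

```text
time: 42.72
tool_pos: [533.0, -83.8, 281.3]
tcp_rot: [3.141, 0.001, 0.985]
contact_force: [0.4, -0.2, 0.2]
grip_width: 0.7
finger_force: 0.0
```

Run:
```python
from h import *
todo([574.7,15,104])
im=bot.capture("side");t=bot.capture("top")
a=cv2.resize(im[190:280,315:415],None,fx=4,fy=4,interpolation=cv2.INTER_CUBIC)
b=cv2.resize(t[185:275,220:320],None,fx=4,fy=4,interpolation=cv2.INTER_CUBIC)
cv2.imwrite("pics/v10.png",cv2.hconcat([a,b]))
for c in("side",):
  for d in bot.masks_of(c,"caul_mid"):
    m=d["pixels"]
    if abs(d["bbox"][0]-374)>15: continue
    for h in(6,8,10,12,14,18):
        a=np.zeros((480,640),np.uint8)
        for b in(box(25,75,h,h+14),box(13,35,h+14,h+46)):
            cv2.fillConvexPoly(a,cv2.convexHull(proj(c,b).astype(np.float32)).round().astype(int),1)
        a=a>0;print(h,round((a&m).sum()/(a|m).sum(),3),end="; ")
```

```text
t 42.73 pos [533.  -83.8 281.3] yaw 56.41 tilt [3.141e+00 1.000e-03] q [-0.3   0.32  1.32 -0.    1.51  0.29] F [ 0.4 -0.2  0.2] w 0.7 ff 0.0
tool shift mm (no turn) [105.5 -20.  177.2] twist 0
6 0.705; 8 0.709; 10 0.717; 12 0.708; 14 0.702; 18 0.624;
```

View pics/v10.png

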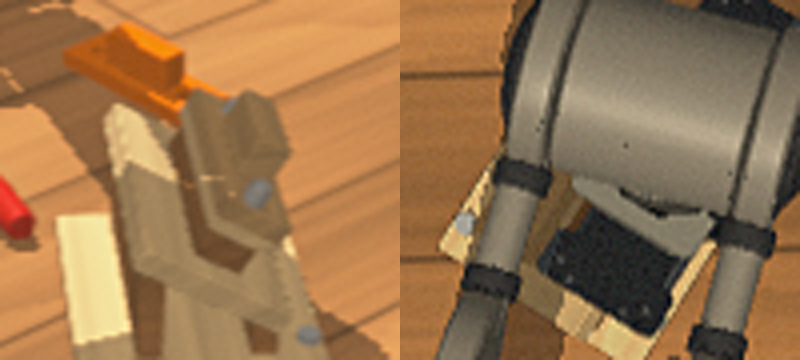

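v10: the caul lies parallel to the slope on the leaf. The thick pin's tip sticks out of the base at (258,192) and the thin pin's tip shows at (230,105). The robot is clear, so I'll hand in.

```bash
python3 -c "
from plant import bot
print(bot.close_job())"
```

```text
the job is handed in; nothing more can be done
None
```

The leaf and then the caul are threaded over both pins and pressed home. The gripper has let go and is clear, the glue bottle and jar were never touched, and I handed the job in at about 43 s. No verdict was returned.

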